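# Feed the board tray through the gated chute

### The job

Slide the tray of circuit boards along the chute, past the spring-loaded gate, until it sits against the end stop. Hold the gate open with one fingertip pressing down its pedal bar while another finger pushes the tray from behind; do not grasp or lift the tray, and do not let the gate touch it. Finish with the hand clear and the gate sprung shut behind the tray, and leave the loose things on the bench where they are.

Things in the scene. Friction and masses are not known exactly. Their poses are not given: they have to be found in the camera images.
- chute: Fixed open-topped aluminium chute on legs. Origin on the bench under its centre line; x is the tray's travel direction, y across, z up; the pedal is on the -y side. Floor 65 mm above the bench, x -135 mm (open end) to 241 mm. Inside width 92 mm; walls 4 mm thick, tops 80 mm above the bench. The gate's slot is at x 79 to 91 mm; the end stop's inner face at x = 235 mm, 30 mm above the floor.
- tray: Loose black plastic tray with five upright green circuit boards, 110 mm long (x), 86 mm wide (y), flat rear wall (-x end) 40 mm tall, about 0.35 kg. Origin at the centre of its underside; x points the way it travels. It starts on the chute floor before the gate; against the end stop its origin is at chute x = 180 mm.
- gate_hinge (a joint): Angle of the gate frame about its hinge rod, which runs along the chute's x outside the +y wall. 0 = shut (sprung up), 0.30 rad = fully open at its stop, reached by pressing the pedal down. The flap is below the floor from about 0.22 rad on. It springs shut when let go; holding it open takes about 4 to 8 N on the pedal.
- gate: The gate frame, one rigid piece: the flap in the chute, the pedal bar beside it and two arms under the floor. Origin on its hinge rod, at chute x = 0, y = 78 mm, z = 60 mm.
- pedal_mid (a point): Middle of the top of the steel pedal bar, 290 x 42 x 5 mm, along the chute outside its -y wall, chute x -145 to 145 mm. Press it down anywhere; a finger may slide along it. Shut: here chute y = -76 mm, 121 mm above the bench, tilted 0.3 rad, outer edge higher. Fully open: level, chute y -66 to -108 mm, top 73 mm above the bench.
- driver: Loose screwdriver, 190 mm long, lying on the bench; bystander. Origin on its underside at its middle.
- screw_jar: Loose closed clear jar, 54 mm across, 70 mm tall, standing on the bench; bystander. Origin at the centre of its underside.
- heatsink: Loose finned aluminium heat sink, 50 x 60 x 34 mm, on the bench; bystander. Origin at the centre of its underside.
- flap_top (a point): Highest corner of the gate's steel flap (6 mm thick, 70 mm wide), which stands up through the floor slot at chute x = 85 mm. Shut, its sloping top is 26 mm above the floor here and 5 mm at the +y side; fully open it is 10 mm below the floor.

How it is judged:
On the way, in this order (a step that is already met when the one before it is completed fails the run):
1. the gate is held open by a finger on the pedal while the tray is still before it (value of joint gate_hinge above 0.21 rad and contact force between the fingers and gate above 0.3 N and x of tray in the frame of chute below 0.025 m), for 0.1 s.
2. the tray is over the gate's slot, pushed by a finger, with the gate still held open by a finger on the pedal (value of joint gate_hinge above 0.21 rad and contact force between the fingers and gate above 0.3 N and contact force between the fingers and tray above 0.1 N and x of tray in the frame of chute between 0.05 and 0.13 m), for 0.05 s.
At the end, for the whole second after the job is handed in: the tray lies flat on the chute floor, past the gate, its front within 7 mm of the end stop and at rest; the gate is shut (angle under 0.03 rad) (x of tray in the frame of chute between 0.173 and 0.184 m and z of tray in the frame of chute between 0.06 and 0.069 m and angle between tray's own z axis and vertical below 0.06 rad and value of joint gate_hinge below 0.03 rad and linear speed of tray below 0.01 m/s); the robot touches nothing.
It fails at once if the gate touches the tray (over 1 N) (contact force between gate and tray above 1 N).
It fails at once if the tray is lifted or tipped: over 12 mm off the chute floor or over 0.2 rad (z of tray in the frame of chute above 0.077 m or angle between tray's own z axis and vertical above 0.2 rad).
It fails at once if a bystander is moved by more than 20 mm (distance of any of driver, screw_jar, heatsink from where it was at the start of the episode above 0.02 m).
It also fails if it takes over 48 s, if anything falls off the work surface, if the arm or the gripper's body presses on something with over 40 N, if the wrist force passes 120 N, or if a joint passes its speed limit or range.

### The arm

A 6-joint arm with a two-finger parallel gripper is mounted at the origin on the work surface. World frame = base frame: x ahead of the robot, y to its left, z up, the work surface at z = 0. Lengths are in m, angles in rad, forces in N, time in s.
With the tool pointing down it reaches from about 0.275 to 1 m from the base axis. Payload 8.4 kg.
Tool frame: the origin (TCP) lies between the finger pads; the fingertips stand 11 mm ahead of it and the grasp point (between the pads) lies 8 mm behind it; z points along the fingers, x is the direction in which the jaws open and shut, and the axes are right-handed (so a half turn about z gives the same grasp; the last joint's range is limited). The gripper opens to 85 mm and grips with 20 to 120 N. Pads are 22 mm wide; open, the fingers measure 114 mm over their backs; the gripper's body (76 mm by 85 mm) begins 54 mm behind the grasp point. The pads swing forward as they close: fully open they stand 13 mm farther back than shut.
Start: joints at [-0.002, 0.353, 1.633, -0, 1.155, -0.002], TCP at [0.625, -0, 0.208] pointing down, gripper open.
Joint ranges: [-2.63, 2.63], [-0.92, 2.1], [0.06, 2.66], [-1.3, 4.44], [0, 2.69], [-3.02, 3.02]. Speed limits (rad/s): [2.22, 2.22, 2.79, 3.14, 3.14, 3.14].

### API

Orientations are given as a rotation vector (axis times angle).
In Python, from workcell import monitor, optics, env gives the robot as it stands.
- The arm moves only by the shell command python3 -m handwheel 'ROWS'. ROWS is text: rows parted by semicolons, each of 5 numbers parted by spaces: the gripper command: -1 is shut, 1 is fully open, values between are in proportion, then the shift along the tool's x, y, z in cm, then the turn about the tool's z in rad. A call has 1 to 12 rows; each row shifts and turns the commanded pose from where the row before left it, along the tool's axes as they then stand; what a row does not reach is not made up. A row lasts 1/12 s, in which the tool goes at most 41.7 mm and 7.16 degrees, less where a joint would pass 70% of its speed; a pose out of reach is approached as far as the arm can. A call is refused whole if a number of a shift passes 4.17 or a number of a turn 0.125, either way. A call with a gripper value outside its range is refused whole. The fingers move at their own pace and stop on an object; the grip force is fixed at half the most. Time passes only in rows, so rows that do not move let the fingers close. It gives the time, the measured TCP pose, the force and the opening at its end, in the units of the state.
- monitor.read_state(): the state, without advancing time (a new reading comes with each control period).
- optics.grab_frame(name): name is "scene" or "side" or "wrist"; returns a dict with "img" (420x560x3 uint8, red, green, blue), "camera_matrix" (3x3 intrinsics, pixels), "extrinsics" (4x4, takes a point from camera to world coordinates). Camera axes: x right, y down, z forward; pixel columns grow to the right and rows downward; lengths in m; the calibration is good to about 2 mm. A picture is of the moment at which its call begins. There is no depth.
- env.finish_job(): hands the job in, once; it reports no verdict.
Trained networks look in a picture, given as the dict that the camera call returned (one of the last four; its "shot" number tells which), for a name from the list of things; names that differ only in an ending like _2 or _b are one class to them, and where a whole thing is asked for, a point or a joint stands for the part that bears it (a point fixed in the world has none). Each returns a list of dicts, best first, with "conf" (0 to 1); they miss things now and then, are a little off and sometimes report something else, mostly with a low value. They report only what shows in the picture. A call takes as long as a camera call.
- optics.look_for(picture, label): "box" ([centre column, centre row, width, height] in pixels, round what is visible of it).
- optics.place_of(picture, label): "position" ([column, row] in pixels: a listed point, or the origin of a listed thing).
The state is a dict: "t": time; "qpos": joint angles; "qvel": joint speeds; "effort": joint torques, N m; "tcp_pos": TCP position; "orientation": TCP orientation; "force": force on the tool from outside, world axes, zero at the start; "moment": the same for the moment, N m; "opening": finger opening in m.
Only numpy, scipy, OpenCV 4.12 (cv2) and the standard library are available. Lean on these libraries where they do the work, as an engineer would, in place of code of your own. Each camera call takes 0.05 s, during which the arm holds its last target.

## Working session

There is one attempt and no reset: what is moved stays moved. The work goes in short steps, Python scripts to look and compute and a shell command to move; the robot and the scene stay as the last step left them, time stands still between calls to the robot, and variables do not carry over. Pictures are saved under pics/ and viewed, and the job is handed in when it is done.

```bash
ls; mkdir -p pics; cat > h.py <<'E'
import numpy as np, cv2
from workcell import monitor, optics, env
def save(f,n): cv2.imwrite('pics/'+n, f['img'][:,:,::-1])
def proj(f,P):
    T=np.linalg.inv(f['extrinsics']); p=T[:3,:3]@np.array(P)+T[:3,3]; q=f['camera_matrix']@p; return q[:2]/q[2]
def ray(f,uv,z):
    K=f['camera_matrix'];E=f['extrinsics'];d=E[:3,:3]@np.linalg.inv(K)@np.array([uv[0],uv[1],1.]);o=E[:3,3]
    return o+d*(z-o[2])/d[2]
E
python3 - <<'E'
from h import *
np.set_printoptions(precision=3,suppress=True)
zs=dict(chute=0,tray=.065,pedal_mid=.121,flap_top=.091,driver=0,screw_jar=0,heatsink=0,gate=.06)
for c in ['scene','side','wrist']:
    f=optics.grab_frame(c); save(f,c+'0.png'); print(c,f['extrinsics'][:3,3],f['extrinsics'][:3,2])
    for l,z in zs.items():
        r=optics.place_of(f,l)[:2]
        print(l,[(round(a['conf'],2),np.round(a['position']),ray(f,a['position'],z)) for a in r])
print(monitor.read_state())
E
```

```text
pics
scene [1.438 0.255 1.373] [-0.554 -0.182 -0.813]
chute [(0.86, array([280., 230.]), array([ 0.571, -0.03 ,  0.   ]))]
tray [(0.67, array([297., 220.]), array([0.558, 0.02 , 0.065])), (0.37, array([280., 243.]), array([ 0.656, -0.001,  0.065]))]
pedal_mid []
flap_top [(0.87, array([261., 200.]), array([ 0.543, -0.102,  0.091]))]
driver [(0.53, array([379., 264.]), array([0.59 , 0.293, 0.   ])), (0.5, array([284., 231.]), array([ 0.569, -0.017,  0.   ]))]
screw_jar [(0.89, array([426., 246.]), array([0.477, 0.417, 0.   ]))]
heatsink [(0.53, array([183., 178.]), array([ 0.48 , -0.413,  0.   ]))]
gate [(0.77, array([283., 243.]), array([0.648, 0.005, 0.06 ]))]
side [0.529 1.164 0.867] [ 0.015 -0.842 -0.539]
chute [(0.75, array([283., 234.]), array([ 0.565, -0.038, -0.   ]))]
tray [(0.97, array([284., 226.]), array([0.563, 0.009, 0.065])), (0.44, array([272., 310.]), array([0.584, 0.364, 0.065]))]
pedal_mid [(0.66, array([306., 200.]), array([ 0.494, -0.052,  0.121]))]
flap_top [(0.89, array([288., 197.]), array([ 0.551, -0.119,  0.091])), (0.41, array([255., 224.]), array([0.645, 0.
[... 361 characters left out ...]
, array([213., 174.]), array([0.558, 0.013, 0.065]))]
pedal_mid [(0.83, array([126., 252.]), array([ 0.493, -0.041,  0.121]))]
flap_top [(0.58, array([208., 304.]), array([ 0.549, -0.112,  0.091]))]
driver []
screw_jar []
heatsink []
gate [(0.87, array([301., 191.]), array([ 0.64 , -0.005,  0.06 ]))]
{'t': 1.35, 'qpos': array([-0.002,  0.353,  1.633, -0.   ,  1.155, -0.002]), 'qvel': array([ 0., -0., -0.,  0., -0., -0.]), 'effort': array([  0.001, -60.518, -34.244,   0.   ,   0.001,  -0.   ]), 'tcp_pos': array([0.625, 0.   , 0.208]), 'orientation': array([3.142, 0.   , 0.   ]), 'force': array([ 0.178, -0.015, -0.528]), 'moment': array([ 0.002, -0.005,  0.038]), 'opening': 0.0851932579350964}
```

View pics/scene0.png

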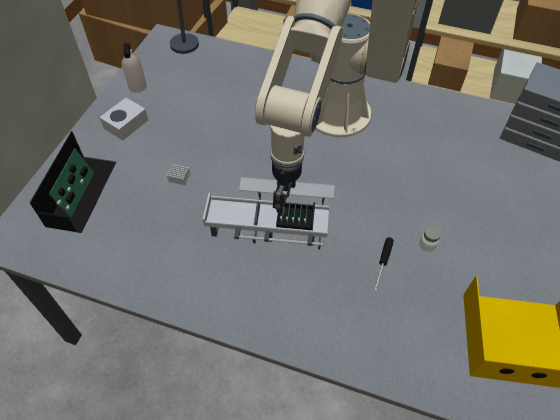

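View pics/wrist0.png

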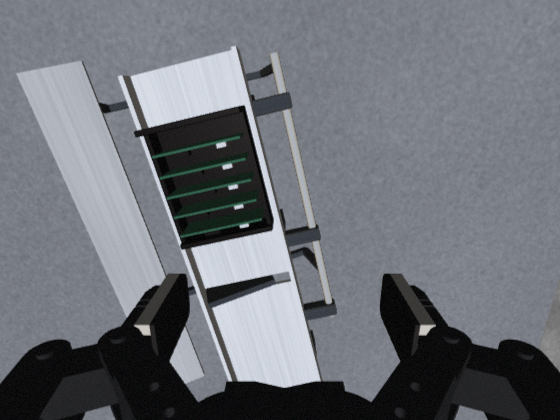

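View pics/side0.png

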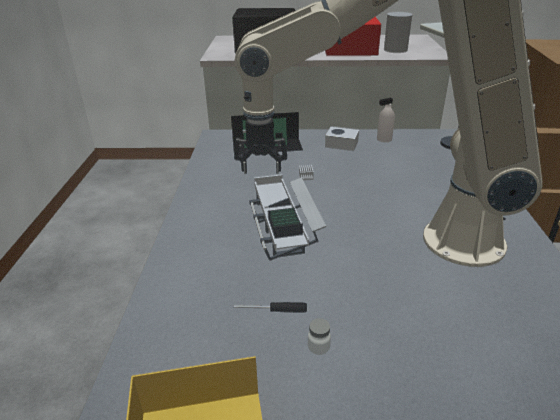

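The wrist picture shows the chute running down the image. The tray of boards is at about (200,180), the shut flap at about (245,290), and the pedal bar is the strip on the left from (50,70) to (190,380). Next I'll fit the chute pose using corners from this picture.

```bash
cat >> h.py <<'E'
def fitchute(obs):
    # obs: list of (frame, uv, chutepoint, weight)
    from scipy.optimize import least_squares
    def W(p,q):
        c,s=np.cos(p[2]),np.sin(p[2]); return [p[0]+c*q[0]-s*q[1],p[1]+s*q[0]+c*q[1],q[2]]
    r=least_squares(lambda p:np.concatenate([w*(proj(f,W(p,q))-uv) for f,uv,q,w in obs]),[.57,-.034,-1.28],loss='soft_l1')
    return r.x,[np.round(proj(f,W(r.x,q))-uv,1) for f,uv,q,w in obs]
E
python3 - <<'E'
from h import *
import pickle
np.set_printoptions(precision=3,suppress=True)
f=optics.grab_frame('wrist'); pickle.dump(f,open('w0.pkl','wb'))
obs=[(f,np.array(uv),q,1.) for uv,q in [((120,77),(-.135,-.048,.08)),((236,47),(-.135,.048,.08))]]
pts={'chute':(0,0,0),'gate':(0,.078,.06),'pedal_mid':(0,-.076,.121),'flap_top':(.085,-.035,.091)}
for c in ['scene','side','wrist']:
    g=f if c=='wrist' else optics.grab_frame(c)
    for l,q in pts.items():
        r=optics.place_of(g,l)
        if r and r[0]['conf']>.5: obs.append((g,np.array(r[0]['position']),q,1. if c=='wrist' else .6)); print(c,l)
x,res=fitchute(obs); print(x); print(res)
c,s=np.cos(x[2]),np.sin(x[2])
for n,uv,z in [('rearL',(136,133),.105),('rearR',(244,107),.105),('frL',(183,246),.1),('frR',(271,228),.1),('wallL',(120,77),.08),('wallR',(236,47),.08),('tray',optics.place_of(f,'tray')[0]['position'],.065)]:
    d=ray(f,uv,z)[:2]-x[:2]; print(n,c*d[0]+s*d[1],-s*d[0]+c*d[1])
im=f['img'][:,:,::-1].copy()
for q in [(-.135,-.05,.08),(.235,-.05,.08),(-.135,.05,.08),(.235,.05,.08)]+list(pts.values())+[(-.145,-.096,.127),(-.145,-.056,.115)]:
    P=[x[0]+c*q[0]-s*q[1],x[1]+s*q[0]+c*q[1],q[2]]; u=proj(f,P); cv2.circle(im,tuple(int(v) for v in u),3,(0,0,255),-1)
cv2.imwrite('pics/w0fit.png',im)
E
```

```text
scene chute
scene gate
scene pedal_mid
scene flap_top
side chute
side pedal_mid
side flap_top
wrist gate
wrist pedal_mid
wrist flap_top
[ 0.568 -0.023 -1.343]
[array([ 1.2, -1.1]), array([-1.8, -0.3]), array([1., 2.]), array([-0.6, -2.2]), array([-2.3,  1.3]), array([-2.5, -1.5]), array([0.5, 6.7]), array([0.1, 1.6]), array([-0.8, -1.7]), array([-1.,  2.]), array([-0.2, -0.5]), array([7.4, 0.8])]
rearL -0.08907222339899876 -0.041668669541902806
rearR -0.0887762890413161 0.04649953873863085
frL 0.01412746409594156 -0.038825052239429066
frR 0.01511132472134495 0.04224414560338579
wallL -0.13445122227287198 -0.049261441726867625
wallR -0.13448549277000024 0.049382914314043305
tray -0.03621115695692414 -0.0005471038257762375
```

View pics/w0fit.png

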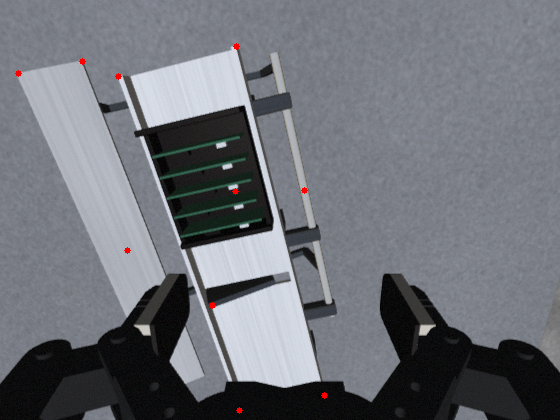

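The overlay matches to within about 2 px. The chute is at (0.568, -0.023) with yaw -1.343, and the tray is at chute x of about -0.035, so its rear is at about -0.09. Next I'll align the tool with tool x along chute y and tool y along travel, then go behind the tray.

```bash
python3 -m handwheel '1 0 0 0 -0.114; 1 0 0 0 -0.114; 1 -1.63 -1.76 0 0; 1 -1.63 -1.76 0 0; 1 -1.63 -1.76 0 0; 1 -1.63 -1.76 0 0; 1 -1.63 -1.76 0 0; 1 -1.63 -1.76 0 0; 1 0 0 1 0; 1 0 0 1 0; 1 0 0 1 0; 1 0 0 0 0'
cat >> h.py <<'E'
CP=np.array([.568,-.023,-1.343])
def st():
    s=monitor.read_state(); c,q=np.cos(CP[2]),np.sin(CP[2]); d=s['tcp_pos'][:2]-CP[:2]
    print('t %.2f chute xy %.4f %.4f z %.4f'%(s['t'],c*d[0]+q*d[1],-q*d[0]+c*d[1],s['tcp_pos'][2]),'F',np.round(s['force'],1),'rv',np.round(s['orientation'],3),'op',s['opening'])
E
python3 - <<'E'
from h import *
st(); f=optics.grab_frame('wrist'); save(f,'w1.png')
f=optics.grab_frame('side'); cv2.imwrite('pics/s1.png',cv2.resize(f['img'][120:300,180:400,::-1],None,fx=3,fy=3))
E
```

```text
t: 3.15
tcp_pos: [0.5052, 0.0802, 0.176]
orientation: [3.121, 0.357, -0.005]
force: [0.1, -0.7, 0.1]
opening: 0.0857
t 3.15 chute xy -0.1147 -0.0378 z 0.1760 F [ 0.1 -0.7  0.1] rv [ 3.121  0.357 -0.005] op 0.08574847878447961
```

View pics/w1.png

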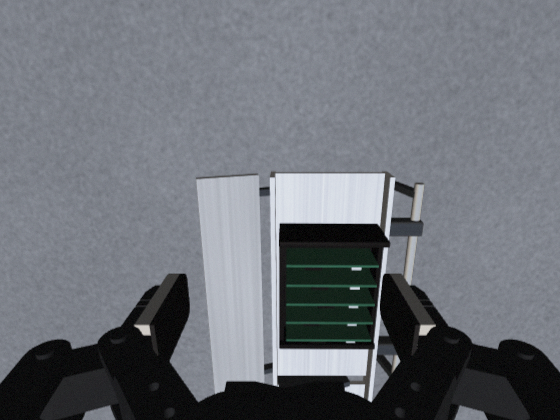

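View pics/s1.png

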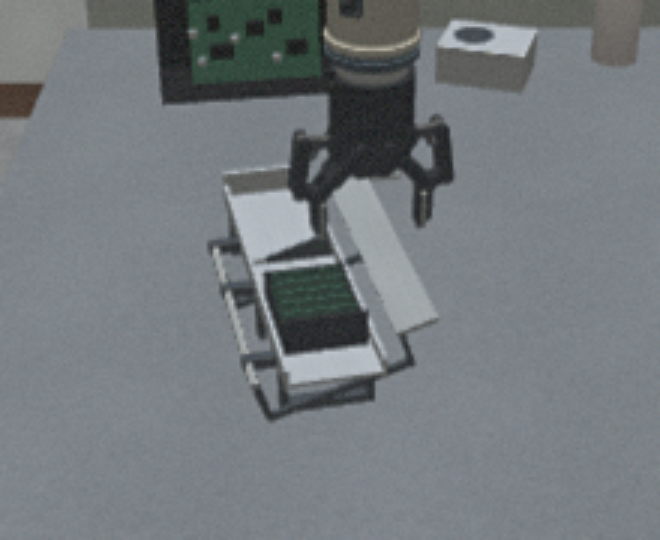

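```bash
python3 - <<'E'
from h import *
s=monitor.read_state()
for c in ['side','scene','wrist']:
    f=optics.grab_frame(c); p=s['tcp_pos']
    u=proj(f,p);print(c,u, (u-[180,120])*3)
    x=CP; cc,ss=np.cos(x[2]),np.sin(x[2])
    for q in [(-.104,-.0795,.0),(-.104,.0055,0)]:
        print(proj(f,[x[0]+cc*q[0]-ss*q[1],x[1]+ss*q[0]+cc*q[1],p[2]-.011]))
    if c=='scene': cv2.imwrite('pics/sc1.png',cv2.resize(f['img'][120:280,180:380,::-1],None,fx=3,fy=3))
E
```

```text
side [302.67361417 207.14060185] [368.02084252 261.42180554]
[316.24517848 206.65916674]
[287.03763439 210.30549333]
scene [323.62121953 189.5145609 ] [430.86365859 208.5436827 ]
[320.58456974 180.36568595]
[318.88694201 203.04169481]
wrist [284.14458677 253.69042518] [312.4337603  401.07127553]
[212.40864858 261.674547  ]
[356.04371862 261.58850019]
```

View pics/sc1.png

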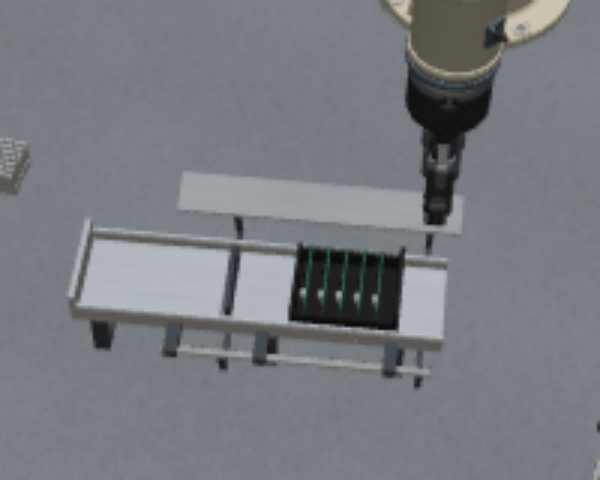

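```bash
python3 -m handwheel '1 0 0 1 0; 1 0 0 1 0; 1 0 0 1 0; 1 0 0 0.5 0; 1 0 0 0.2 0; 1 0 0 0 0;1 0 0 0 0'
python3 - <<'E'
from h import *
st()
s=monitor.read_state()
T=[]
f=optics.grab_frame('side'); im=cv2.resize(f['img'][150:280,240:360,::-1],None,fx=4.5,fy=4.5)
cc,ss=np.cos(CP[2]),np.sin(CP[2])
def W(q): return [CP[0]+cc*q[0]-ss*q[1],CP[1]+ss*q[0]+cc*q[1],q[2]]
for q in [(-.115,-.0795,.13),(-.115,.0055,.13),(-.115,-.0795,.117),(-.115,.0055,.117)]:
    u=(proj(f,W(q))-[240,150])*4.5; cv2.circle(im,tuple(int(v) for v in u),2,(0,0,255),-1)
cv2.imwrite('pics/s2.png',im)
E
```

```text
t: 3.98
tcp_pos: [0.5059, 0.0808, 0.1413]
orientation: [3.121, 0.357, -0.0]
force: [0.3, -0.3, -0.2]
opening: 0.0856
t 3.98 chute xy -0.1151 -0.0371 z 0.1413 F [ 0.3 -0.3 -0.2] rv [ 3.121  0.357 -0.   ] op 0.08555028040338031
```

View pics/s2.png

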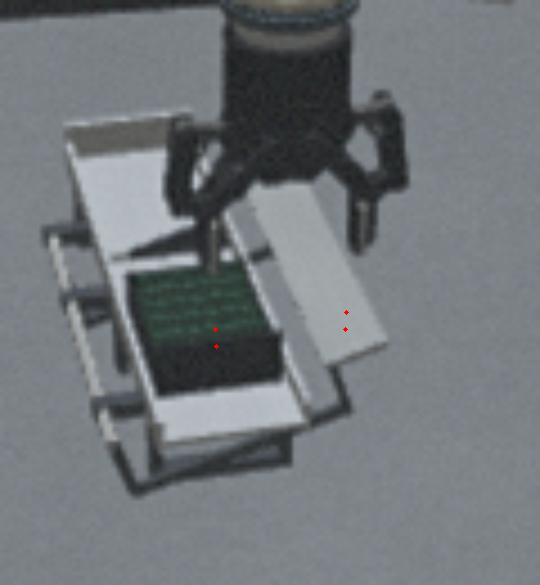

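```bash
python3 - <<'E'
from h import *
f=optics.grab_frame('wrist'); save(f,'w2.png'); print(f['camera_matrix']); s=monitor.read_state(); p=s['tcp_pos']
cc,ss=np.cos(CP[2]),np.sin(CP[2])
ex=np.array([cc,ss,0]);ey=np.array([-ss,cc,0]);ez=np.array([0,0,-1.])
for dz in [.011,-.002,-.015,-.03]:
  for dy in (-.011,.011):
    print(dz,dy,proj(f,p+ez*dz+ex*dy-ey*.0428),proj(f,p+ez*dz+ex*dy+ey*.0428))
E
```

```text
[[335.28744142   0.         284.34130243]
 [  0.         335.28744142 209.03845233]
 [  0.           0.           1.        ]]
0.011 -0.011 [209.81614627 228.27799264] [360.34846016 228.26216396]
0.011 0.011 [212.4414843  263.00532174] [357.66594797 262.98304939]
-0.002 -0.011 [204.6739338  237.35133669] [365.61478285 237.33238634]
-0.002 0.011 [207.66739658 274.04857334] [362.55575393 274.02244436]
-0.015 -0.011 [198.7676911  247.77279873] [371.66338824 247.7499394 ]
-0.015 0.011 [202.21255553 286.66651959] [368.14265325 286.63562141]
-0.03 -0.011 [190.76011322 261.90202997] [379.86365825 261.87331864]
-0.03 0.011 [194.86534182 303.66183566] [375.66746764 303.62390251]
```

View pics/w2.png

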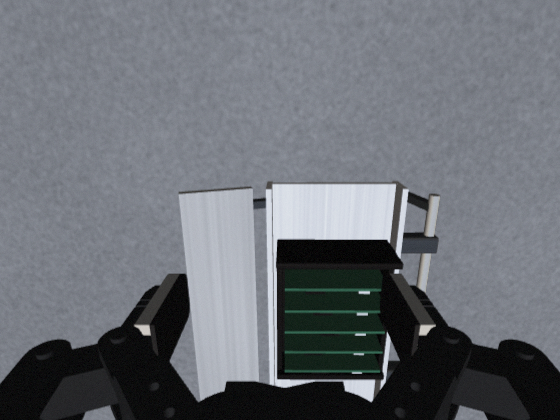

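All views agree that the open tips sit well above the nominal position, about 35 mm behind the TCP. Laterally they're where expected. I'll descend in small steps and watch the force for pedal contact.

```bash
python3 -m handwheel '1 0 0 0.8 0; 1 0 0 0.5 0; 1 0 0 0.2 0; 1 0 0 0 0;1 0 0 0 0'; python3 -c "
from h import *
st()"
python3 -m handwheel '1 0 0 0.6 0; 1 0 0 0.5 0; 1 0 0 0.2 0; 1 0 0 0 0;1 0 0 0 0'; python3 - <<'E'
from h import *
st()
f=optics.grab_frame('wrist'); save(f,'w3.png')
f=optics.grab_frame('side'); cv2.imwrite('pics/s3.png',cv2.resize(f['img'][150:280,240:360,::-1],None,fx=4.5,fy=4.5))
E
```

```text
t: 4.5
tcp_pos: [0.5057, 0.0807, 0.1261]
orientation: [3.121, 0.357, -0.001]
force: [-0.9, -0.4, 0.7]
opening: 0.0856
t 4.50 chute xy -0.1151 -0.0373 z 0.1261 F [-0.9 -0.4  0.7] rv [ 3.121e+00  3.570e-01 -1.000e-03] op 0.08561879389383494
t: 4.92
tcp_pos: [0.5057, 0.0807, 0.1131]
orientation: [3.121, 0.357, -0.001]
force: [0.6, -1.2, -0.2]
opening: 0.0854
t 4.92 chute xy -0.1151 -0.0373 z 0.1131 F [ 0.6 -1.2 -0.2] rv [ 3.121e+00  3.570e-01 -1.000e-03] op 0.08541710054257612
```

View pics/w3.png

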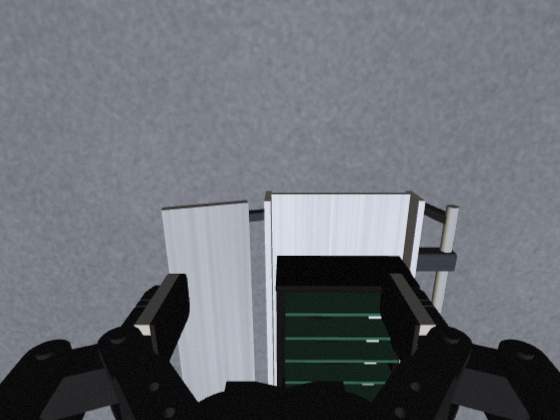

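View pics/s3.png

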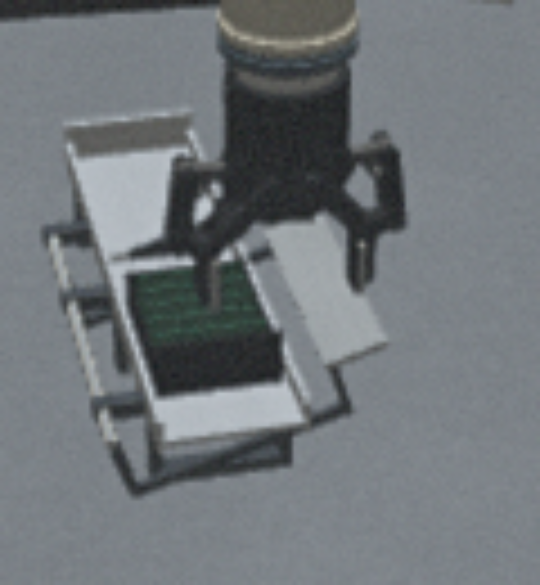

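```bash
python3 -m handwheel '1 0 -0.5 0.5 0; 1 0 0 0.5 0; 1 0 0 0.2 0; 1 0 0 0 0;1 0 0 0 0'
python3 -m handwheel '1 0 0 0.4 0; 1 0 0 0.3 0; 1 0 0 0.2 0; 1 0 0 0 0'
python3 -m handwheel '1 0 0 0.4 0; 1 0 0 0.3 0; 1 0 0 0.2 0; 1 0 0 0 0';  python3 - <<'E'
from h import *
st()
f=optics.grab_frame('wrist'); save(f,'w4.png')
f=optics.grab_frame('side'); cv2.imwrite('pics/s4.png',cv2.resize(f['img'][150:280,240:360,::-1],None,fx=4.5,fy=4.5))
E
```

```text
t: 5.43
tcp_pos: [0.5045, 0.0856, 0.1011]
orientation: [3.121, 0.358, -0.001]
force: [-0.1, -0.9, -0.3]
opening: 0.0854
t: 5.77
tcp_pos: [0.5044, 0.0855, 0.0918]
orientation: [3.121, 0.357, -0.001]
force: [-0.1, 0.2, 1.1]
opening: 0.0854
t: 6.1
tcp_pos: [0.5044, 0.0856, 0.0829]
orientation: [3.121, 0.357, -0.001]
force: [-0.4, 0.0, 1.8]
opening: 0.0856
t 6.10 chute xy -0.1201 -0.0374 z 0.0829 F [-0.4  0.   1.8] rv [ 3.121e+00  3.570e-01 -1.000e-03] op 0.08562355998424073
```

View pics/w4.png

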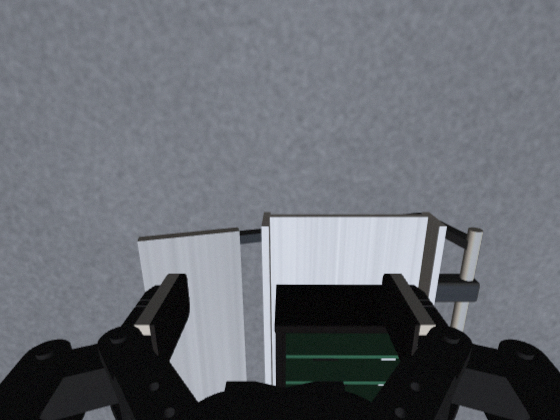

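View pics/s4.png

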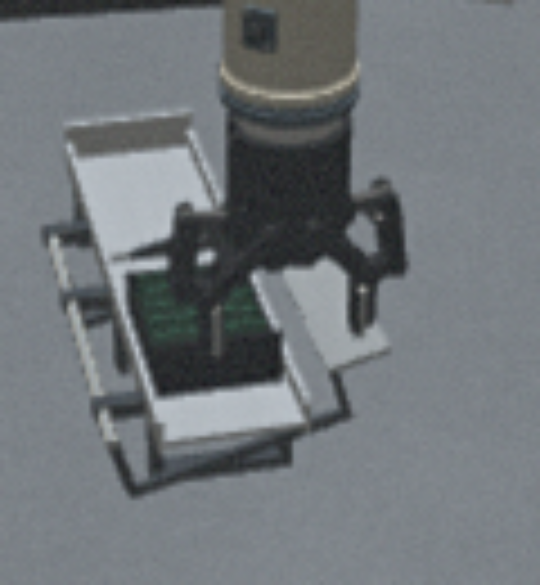

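Contact came at TCP z of about 0.088, so the tip is about 36 mm above the TCP, matching the optical estimate. I'll press the pedal down another ~40 mm.

```bash
python3 -m handwheel '1 0 0 0.5 0; 1 0 0 0.5 0; 1 0 0 0.5 0; 1 0 0 0.3 0; 1 0 0 0.2 0; 1 0 0 0 0;1 0 0 0 0'
python3 -m handwheel '1 0 0 0.5 0; 1 0 0 0.4 0; 1 0 0 0.3 0; 1 0 0 0.2 0; 1 0 0 0.1 0; 1 0 0 0 0;1 0 0 0 0'
python3 -c "
from h import *
st()
f=optics.grab_frame('wrist'); save(f,'w5.png')
f=optics.grab_frame('side'); cv2.imwrite('pics/s5.png',cv2.resize(f['img'][150:280,240:360,::-1],None,fx=4.5,fy=4.5))"
```

```text
t: 6.78
tcp_pos: [0.5046, 0.0856, 0.0632]
orientation: [-3.121, -0.357, 0.001]
force: [-1.1, -0.5, 3.3]
opening: 0.0853
t: 7.37
tcp_pos: [0.5045, 0.0856, 0.0483]
orientation: [3.121, 0.357, -0.001]
force: [-4.3, -1.3, 5.3]
opening: 0.0856
t 7.37 chute xy -0.1201 -0.0374 z 0.0483 F [-4.3 -1.3  5.3] rv [ 3.121e+00  3.570e-01 -1.000e-03] op 0.08556464700561386
```

View pics/w5.png

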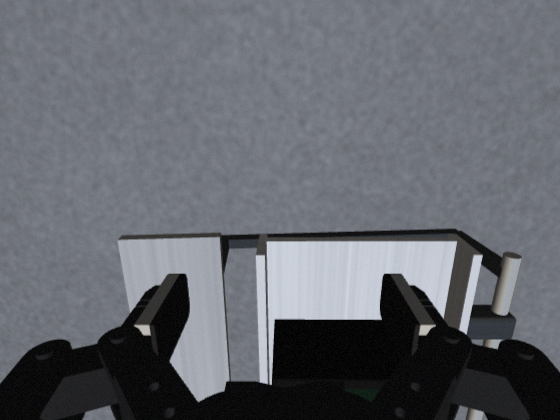

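View pics/s5.png

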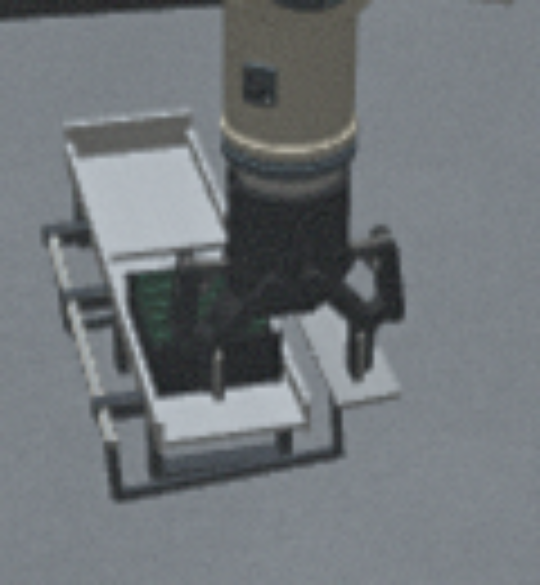

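```bash
python3 -m handwheel '1 0 0 0.3 0; 1 0 0 0.2 0; 1 0 0 0.1 0; 1 0 0 0 0;1 0 0 0 0'
cat >> h.py <<'E'
cc,ss=np.cos(CP[2]),np.sin(CP[2])
def W(q): return [CP[0]+cc*q[0]-ss*q[1],CP[1]+ss*q[0]+cc*q[1],q[2]]
def pedal(x,y0,a):  # y0 at open
    r=np.array([y0-.078,.013]); t=-(.3-a)  # rotate up when a<.3: y negative side goes up
    c,s=np.cos(t),np.sin(t); return W((x,.078+c*r[0]-s*r[1],.06+s*r[0]+c*r[1]))
E
python3 - <<'E'
from h import *
st()
f=optics.grab_frame('wrist'); save(f,'w6.png')
for a in (0,.2,.24,.28,.3): print(a,pedal(0,-.087,a)[2],proj(f,pedal(-.145,-.108,a)).round(1),proj(f,pedal(-.145,-.066,a)).round(1))
f=optics.grab_frame('side'); cv2.imwrite('pics/s6.png',cv2.resize(f['img'][150:280,240:360,::-1],None,fx=4.5,fy=4.5))
E
```

```text
t: 7.88
tcp_pos: [0.5045, 0.0856, 0.0423]
orientation: [3.121, 0.357, -0.001]
force: [-3.6, -0.8, 5.9]
opening: 0.0855
t 7.88 chute xy -0.1201 -0.0373 z 0.0423 F [-3.6 -0.8  5.9] rv [ 3.121e+00  3.570e-01 -1.000e-03] op 0.08550774990995579
0 0.1211802084577539 [ 79.7 307.9] [227.9 284.8]
0.2 0.08940756789534098 [107.9 252.4] [218.2 247.8]
0.24 0.082870668088266 [114.2 244.5] [218.5 241.9]
0.28 0.07629718009106547 [120.7 237.2] [219.2 236.5]
0.3 0.073 [123.9 233.9] [219.8 233.9]
```

View pics/w6.png

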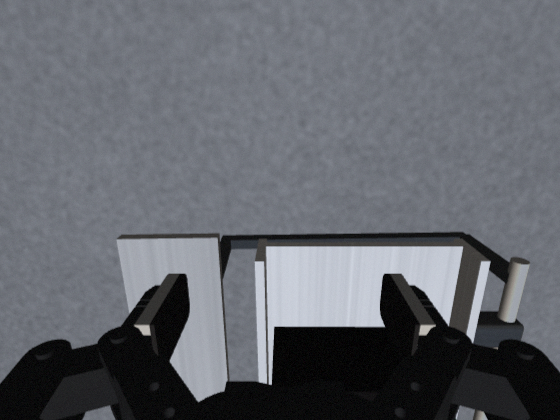

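View pics/s6.png

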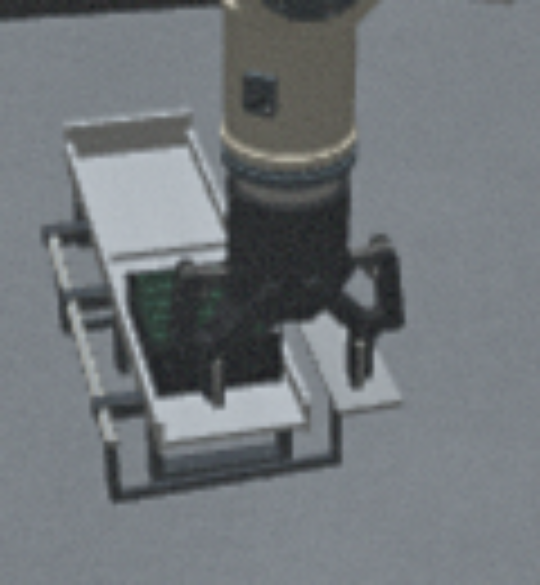

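The gate is at about 0.28 rad with the pedal held at 6 N and the flap below the floor. Now I'll push slowly.

```bash
python3 -m handwheel '1 0 0.3 0 0; 1 0 0.4 0 0; 1 0 0.4 0 0; 1 0 0.4 0 0; 1 0 0.4 0 0; 1 0 0.4 0 0; 1 0 0.4 0 0; 1 0 0.4 0 0; 1 0 0.3 0 0; 1 0 0.2 0 0; 1 0 0 0 0'
python3 - <<'E'
from h import *
st()
f=optics.grab_frame('wrist'); save(f,'w7.png')
f=optics.grab_frame('side'); cv2.imwrite('pics/s7.png',cv2.resize(f['img'][150:280,240:360,::-1],None,fx=4.5,fy=4.5))
E
```

```text
t: 8.9
tcp_pos: [0.5141, 0.051, 0.0428]
orientation: [-3.121, -0.356, -0.004]
force: [-0.1, 3.2, 5.8]
opening: 0.0858
t 8.90 chute xy -0.0843 -0.0358 z 0.0428 F [-0.1  3.2  5.8] rv [-3.121 -0.356 -0.004] op 0.08575764427279907
```

View pics/w7.png

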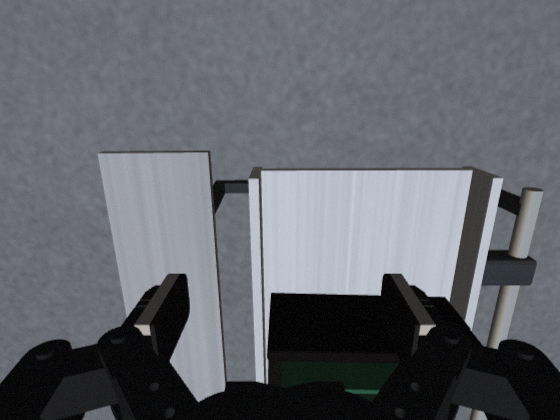

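View pics/s7.png

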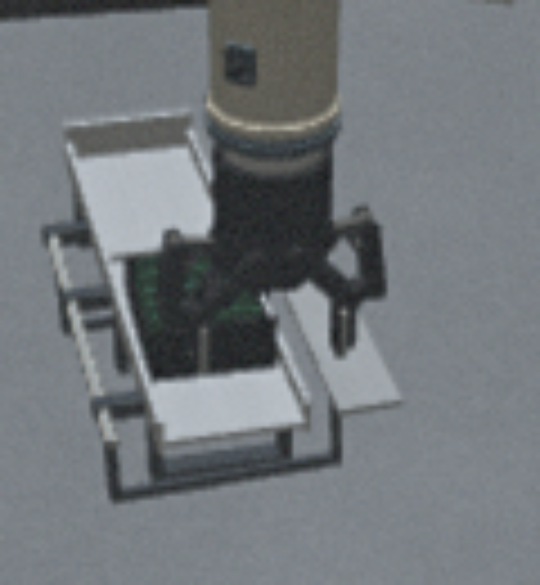

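```bash
python3 -m handwheel '1 0 0.3 0 0; 1 0 0.5 0 0; 1 0 0.5 0 0; 1 0 0.5 0 0; 1 0 0.5 0 0; 1 0 0.5 0 0; 1 0 0.5 0 0; 1 0 0.5 0 0; 1 0 0.5 0 0; 1 0 0.5 0 0; 1 0 0.4 0 0; 1 0 0.2 0 0'
python3 - <<'E'
from h import *
st()
f=optics.grab_frame('wrist'); save(f,'w8.png')
for a in (0.2,.26,.28,.3): print(a,proj(f,pedal(-.145,-.108,a)).round(1),proj(f,pedal(-.145,-.066,a)).round(1))
for rx in (-.08,-.06,-.04,-.02,0): print(rx,proj(f,W((rx,-.043,.105))),proj(f,W((rx,-.043,.067))))
f=optics.grab_frame('side'); cv2.imwrite('pics/s8.png',cv2.resize(f['img'][150:280,240:360,::-1],None,fx=4.5,fy=4.5))
E
```

```text
t: 10.0
tcp_pos: [0.5262, -0.0015, 0.0428]
orientation: [-3.12, -0.356, -0.003]
force: [-1.3, 5.9, 6.5]
opening: 0.0852
t 10.00 chute xy -0.0304 -0.0359 z 0.0428 F [-1.3  5.9  6.5] rv [-3.12e+00 -3.56e-01 -3.00e-03] op 0.08515689277769418
0.2 [ 54.2 -17.6] [196.  -13.3]
0.26 [71.1 -6.8] [198.2  -5.4]
0.28 [76.5 -3.6] [199.2  -2.9]
0.3 [81.8 -0.6] [200.3  -0.6]
-0.08 [263.80875245 200.94420527] [268.7048376  175.22845206]
-0.06 [264.97913862 256.47774887] [269.39257396 218.62238398]
-0.04 [266.02806812 306.24830671] [270.02524053 258.54159046]
-0.02 [266.97351459 351.10870729] [270.60919716 295.38735792]
0 [267.83007193 391.75141639] [271.14986069 329.50147201]
```

View pics/w8.png

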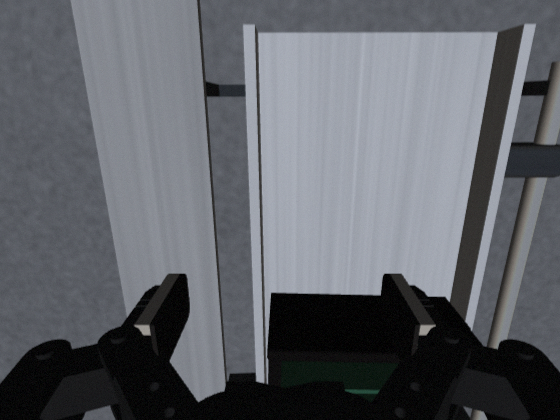

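View pics/s8.png

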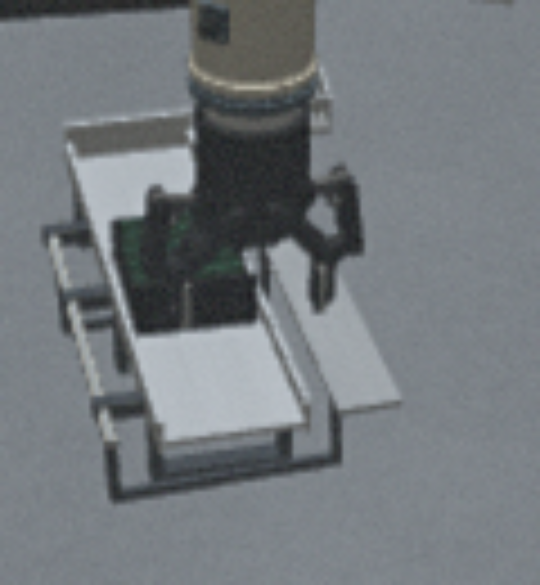

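The rear wall is at chute x of about -0.02, so it sits at TCP x + 0.010, and the tray is square. Next I'll continue over the slot.

```bash
python3 -m handwheel '1 0 0.3 0 0; 1 0 0.5 0 0; 1 0 0.5 0 0; 1 0 0.5 0 0; 1 0 0.5 0 0; 1 0 0.5 0 0; 1 0 0.5 0 0; 1 0 0.5 0 0; 1 0 0.5 0 0; 1 0 0.5 0 0; 1 0 0.5 0 0; 1 0 0.5 0 0'
python3 -m handwheel '1 0 0.5 0 0; 1 0 0.5 0 0; 1 0 0.5 0 0; 1 0 0.5 0 0; 1 0 0.5 0 0; 1 0 0.5 0 0; 1 0 0.5 0 0; 1 0 0.5 0 0; 1 0 0.4 0 0; 1 0 0.3 0 0; 1 0 0.2 0 0; 1 0 0 0 0'
python3 - <<'E'
from h import *
st()
f=optics.grab_frame('wrist'); save(f,'w9.png')
for rx in (0.06,.07,.08,.09): print(rx,proj(f,W((rx,-.043,.105))),proj(f,W((rx,-.043,.067))))
f=optics.grab_frame('side'); cv2.imwrite('pics/s9.png',cv2.resize(f['img'][150:280,240:360,::-1],None,fx=4.5,fy=4.5))
E
```

```text
t: 11.1
tcp_pos: [0.5391, -0.0578, 0.0428]
orientation: [-3.12, -0.356, -0.003]
force: [-0.6, 7.0, 6.5]
opening: 0.0852
t: 12.1
tcp_pos: [0.5502, -0.1059, 0.0428]
orientation: [-3.121, -0.356, -0.003]
force: [-1.7, 4.6, 6.5]
opening: 0.0855
t 12.10 chute xy 0.0767 -0.0360 z 0.0428 F [-1.7  4.6  6.5] rv [-3.121e+00 -3.560e-01 -3.000e-03] op 0.08554488325867081
0.06 [266.00872839 289.20609395] [270.09617096 244.73173316]
0.07 [266.49913053 313.05586625] [270.39378796 264.05289046]
0.08 [266.96488448 335.70692098] [270.6797762  282.61911368]
0.09 [267.40780295 357.2474161 ] [270.95480416 300.47380116]
```

View pics/w9.png

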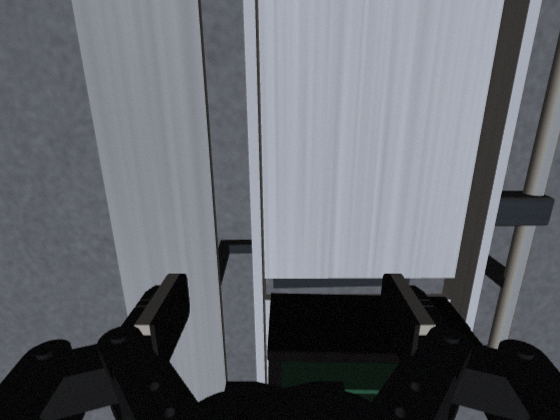

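View pics/s9.png

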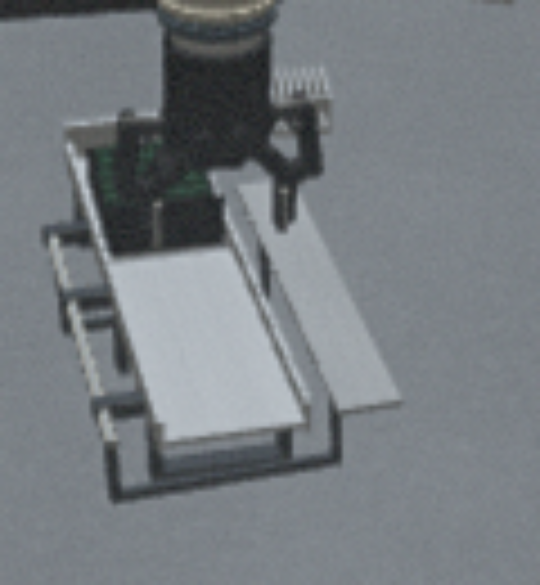

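```bash
python3 -m handwheel '1 0 0.3 0 0; 1 0 0.4 0 0; 1 0 0.4 0 0; 1 0 0.4 0 0; 1 0 0.4 0 0; 1 0 0.4 0 0; 1 0 0.4 0 0; 1 0 0.3 0 0; 1 0 0.3 0 0; 1 0 0.1 0 0; 1 0 0 0 0'
python3 - <<'E'
from h import *
st()
f=optics.grab_frame('wrist'); save(f,'w10.png')
for rx in (0.11,.115,.12,.125): print(rx,proj(f,W((rx,-.043,.105))),proj(f,W((rx,-.043,.067))))
f=optics.grab_frame('side'); cv2.imwrite('pics/s10.png',cv2.resize(f['img'][150:280,240:360,::-1],None,fx=4.5,fy=4.5))
E
```

```text
t: 13.12
tcp_pos: [0.5579, -0.1389, 0.0428]
orientation: [-3.121, -0.356, -0.003]
force: [-0.9, 5.4, 6.7]
opening: 0.0851
t 13.12 chute xy 0.1106 -0.0360 z 0.0428 F [-0.9  5.4  6.7] rv [-3.121e+00 -3.560e-01 -3.000e-03] op 0.08513187925029869
0.11 [266.90234611 327.13747226] [270.67169225 275.57355313]
0.115 [267.12867758 338.25549522] [270.81102255 284.72447514]
0.12 [267.34940899 349.09842844] [270.94766379 293.69878555]
0.125 [267.56474566 359.67635686] [271.08169307 302.50154838]
```

View pics/w10.png

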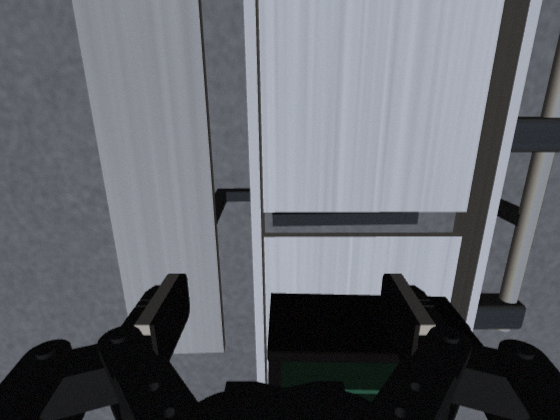

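Only about 4 mm is left. I'll nudge until the force rises at the end stop.

```bash
python3 -m handwheel '1 0 0.1 0 0; 1 0 0.1 0 0; 1 0 0.1 0 0; 1 0 0 0 0'; python3 -m handwheel '1 0 0.1 0 0; 1 0 0 0 0'; python3 -c "
from h import *
st()"
```

```text
t: 13.55
tcp_pos: [0.5582, -0.1408, 0.0428]
orientation: [-3.119, -0.357, -0.002]
force: [-0.9, 11.2, 8.6]
opening: 0.0854
t: 13.72
tcp_pos: [0.5581, -0.1409, 0.0428]
orientation: [-3.118, -0.357, -0.001]
force: [-2.9, 16.5, 10.3]
opening: 0.0852
t 13.72 chute xy 0.1126 -0.0363 z 0.0428 F [-2.9 16.5 10.3] rv [-3.118e+00 -3.570e-01 -1.000e-03] op 0.08519321698102379
```

The force rose from 5 to 16 N with no further motion, so the tray is seated against the end stop. I'll back off slightly and lift clear.

```bash
python3 -m handwheel '1 0 -0.3 0 0; 1 0 -0.2 0 0; 1 0 0 0 0; 1 0 0 -0.5 0; 1 0 0 -1 0; 1 0 0 -1.2 0; 1 0 0 -1.2 0; 1 0 0 -1.2 0; 1 0 0 -1.2 0; 1 0 0 -1.5 0; 1 0 0 -2 0; 1 0 0 -2 0'
python3 -m handwheel '1 0 0 -2 0; 1 0 0 -2 0; 1 0 0 -2 0; 1 0 -3 -1 0; 1 0 -3 0 0; 1 0 -3 0 0; 1 0 -3 0 0; 1 0 0 0 0; 1 0 0 0 0'
python3 - <<'E'
from h import *
st()
f=optics.grab_frame('wrist'); 
for n,q in [('tray',(.18,0,.065)),('flap_top',(.085,-.035,.091)),('pedal_mid',(0,-.076,.121))]:
    print(n,proj(f,W(q)),[(r['conf'],r['position']) for r in optics.place_of(f,n)[:1]])
im=f['img'][:,:,::-1].copy()
for q in [(.125,-.043,.105),(.125,.043,.105),(.235,-.046,.095),(.235,.046,.095),(.085,-.035,.091),(.145,-.0955,.127)]:
    u=proj(f,W(q)); print(q,u); cv2.circle(im,tuple(int(v) for v in u),2,(0,0,255),-1)
cv2.imwrite('pics/w11.png',im)
f=optics.grab_frame('side'); cv2.imwrite('pics/s11.png',cv2.resize(f['img'][150:280,240:360,::-1],None,fx=4.5,fy=4.5))
f=optics.grab_frame('scene'); save(f,'sc11.png')
E
```

```text
t: 14.72
tcp_pos: [0.5557, -0.1383, 0.1615]
orientation: [-3.121, -0.357, 0.003]
force: [0.4, -0.0, -0.3]
opening: 0.0856
t: 15.47
tcp_pos: [0.5288, -0.0204, 0.231]
orientation: [3.121, 0.361, -0.0]
force: [0.1, 0.2, 0.2]
opening: 0.0851
t 15.47 chute xy -0.0114 -0.0376 z 0.2310 F [0.1 0.2 0.2] rv [ 3.121  0.361 -0.   ] op 0.08511393228548413
tray [315.63917576 337.27999095] [(0.68, [311.8, 335.1])]
flap_top [286.9968007 278.373429 ] [(0.76, [277.4, 277.2])]
pedal_mid [240.62101308 209.71054182] [(0.81, [240.3, 207.0])]
(0.125, -0.043, 0.105) [279.16554907 319.47012184]
(0.125, 0.043, 0.105) [362.34924727 319.65123524]
(0.235, -0.046, 0.095) [276.95136352 393.70768512]
(0.235, 0.046, 0.095) [355.8478169  393.86918338]
(0.085, -0.035, 0.091) [286.9968007 278.373429 ]
(0.145, -0.0955, 0.127) [225.87007841 350.38163068]
```

View pics/w11.png

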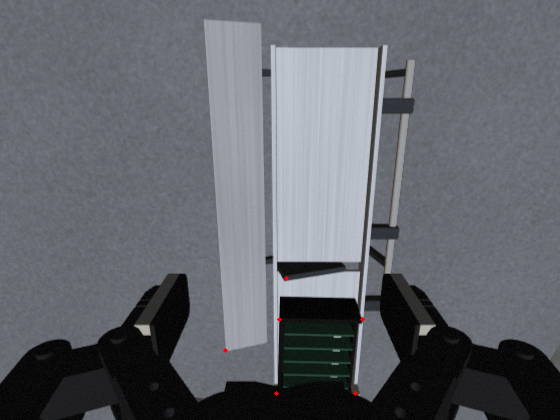

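View pics/s11.png

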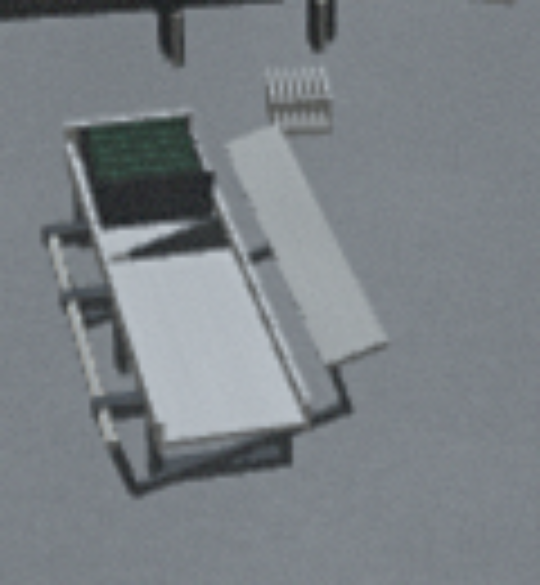

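View pics/sc11.png

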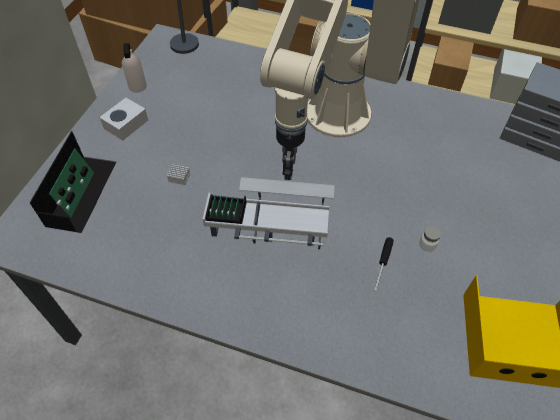

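The tray's rear edge is on the predicted row, 319, for a seated tray. The flap stands up behind it, the pedal is raised, the hand is clear and the bystanders haven't moved. I'm handing in.

```bash
python3 -m handwheel '1 0 0 0 0; 1 0 0 0 0; 1 0 0 0 0'; python3 -c "
from h import *
print(env.finish_job())"
```

```text
t: 16.02
tcp_pos: [0.5296, -0.0219, 0.2303]
orientation: [-3.121, -0.356, 0.0]
force: [-0.3, -0.1, 0.2]
opening: 0.0857
the job is handed in; nothing more can be done
None
```

The tray is against the end stop with the gate sprung shut behind it. I handed the job in at about 16 s; the system gave no verdict.

**What I did:** One finger pressed the pedal to about 0.28 rad at about 6 N. The other finger pushed the tray from behind along the chute, past the open gate, until the push force jumped from 5 to 16 N with no further travel. I then backed off about 5 mm and lifted straight up.

**Last checks:**
- **Tray:** its rear edge is where a seated tray should show (chute x about 0.125 m), and it looks flat.
- **Gate:** the flap is standing up and the pedal is back at its shut position.
- **Hand:** it is clear, with the measured force near zero.
- **Loose things:** the screwdriver, jar and heat sink look unmoved in the scene view. I checked this by eye only and did not measure it.

**What disagreed:**
- **Fingertip height:** the open fingertips sat about 36 mm above the TCP, not near it as stated. The pictures and the pedal contact both showed this, so I used the measured value.
- **Final network readings:** the network's flap point was about 10 px to the side of its predicted spot, and the tray origin about 4 px off. The chute and tray edges matched better.

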